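Clamp the water filter shut with its slip-clutch screw

ROBOT

A 6-joint arm with a two-finger parallel gripper is mounted at the origin on the work surface. World frame = base frame: x ahead of the robot, y to its left, z up, the work surface at z = 0. Lengths are in m, angles in degrees, forces in N, time in s.
With the tool pointing down it reaches from about 0.3 to 0.75 m from the base axis. Payload 8.5 kg.
Tool frame: the origin (TCP) lies at the very end of the fingers, on their centre line; the grasp point (between the pads) lies 19 mm behind it (env.grip_depth is the z of the grasp point in the tool frame, in m); z points along the fingers, y is the direction in which the jaws open and shut (so a half turn about z gives the same grasp; the last joint's range is limited). The gripper opens to 85 mm and grips with 20 to 120 N. Pads are 22 mm wide; open, the fingers measure 114 mm over their backs; the gripper's body (76 mm by 85 mm) begins 54 mm behind the grasp point. The pads swing forward as they close: fully open they stand 13 mm farther back than shut.
Start: joints at [-86.362, 21.807, 74.336, -0, 83.858, -12.336], TCP at [0.151, -0.529, 0.231] pointing down, gripper open.
Joint ranges: [-178.18, 178.18], [-50.72, 133.34], [12.68, 142.11], [-81.47, 261.47], [9.98, 163.14], [-165.26, 165.26]. Speed limits (degrees/s): [136.94, 136.94, 180, 180, 180, 180].

INTERFACE

Orientations are given as a 3x3 rotation matrix whose columns are the frame's x, y, z axes.
In Python, from rig import env gives the robot as it stands.
- The arm moves only by the tool apply_moves, never from a script. Its argument "plan" is a list of rows, each an object of numbers: "tx", "ty", "tz": the shift along the world's x, y, z in mm; "rx", "ry", "rz": the turn, a rotation vector about the world's x, y, z in rad; "jaw": the opening, from -1 (shut) to 1 (fully open). A call has 1 to 12 rows; each row is the pose to reach, as a shift and turn from the pose measured when the call began; what a row does not reach only later rows make up. A row lasts 1/10 s, in which the tool goes at most 50 mm and 8.59 degrees, less where a joint would pass 70% of its speed; a pose out of reach is approached as far as the arm can. A call with a gripper value outside its range is refused whole. The fingers move at their own pace and stop on an object; "grip_force" is the grip in N (left out, the last holds). Time passes only in rows, so rows that repeat a pose let the fingers close. It gives the time, the measured TCP pose, the force and the opening at its end, in the units of the state.
- env.observe(): the state, without advancing time (a new reading comes with each control period).
- env.get_image(name): name is "scene" or "top" or "wrist"; returns a dict with "image" (420x560x3 uint8, red, green, blue), "intrinsics" (3x3 intrinsics, pixels), "world_from_camera" (4x4, takes a point from camera to world coordinates). Camera axes: x right, y up, looking along -z (the intrinsics and any distortion apply to the point x, -y, -z); pixel columns grow to the right and rows downward; lengths in m; the calibration is good to about 2 mm. A picture is of the moment at which its call begins. There is no depth.
- env.close_job(): hands the job in, once; it reports no verdict.
The state is a dict: "time_s": time; "q": joint angles; "qvel": joint speeds; "joint_efforts": joint torques, N m; "position": TCP position; "tool_rot": TCP orientation; "ft_force": force on the tool from outside, world axes, zero at the start; "wrist_torque": the same for the moment, N m; "grip_width": finger opening in m.
Only numpy, scipy, OpenCV 4.12 (cv2) and the standard library are available. Lean on these libraries where they do the work, as an engineer would, in place of code of your own. Each camera call takes 0.05 s, during which the arm holds its last target.

TASK

Close the counter-top water filter: swing its clamp bar over the steel cover until the bar meets its stop, then turn the black clamp knob clockwise until its clutch slips. Stop at this first slip, less than an eighth of a turn past it, leave the screw tight with the bar over the cover, let go, and leave the other things on the counter alone.

Things in the scene. Friction and masses are not known exactly. Their poses are not given: they have to be found in the camera images.
- filter: Counter-top water filter, fixed: upright steel canister 104 mm across on a grey foot plate 12 mm thick, a little tap on its +y side. Origin on the canister's axis at counter height; z up, x points from the canister to the post that carries the clamp bar.
- cover_seat (a point): Centre of the canister's round mouth, 122 mm above the counter, axes as filter. A loose flat steel cover already lies in the mouth within a low rim, its top 134 mm above the counter.
- cover: The loose steel cover disc, 91 mm across, 12 mm thick, 0.25 kg; origin at the centre of its underside. It can stay as it lies. The clamp screw's sprung foot comes down on it and presses with about 13 N when the screw is tight.
- post_axis (a point): Point on the vertical hinge axis of the clamp bar, 150 mm above the counter, 85 mm from the canister's axis. Seen from above the bar closes clockwise, by 0.8 to 1.4 rad from the start, to a firm stop with the knob over the centre of the mouth. A stiff hinge (0.4 N m) holds the bar where it is left. The post, 24 mm across, and hinge stay below 168 mm.
- bar_pin (a point): Grip point of the upright round steel pin (14 mm across, top 210 mm above the counter) at the free end of the bar, to pinch from above and swing the bar by. This point is 198 mm above the counter, 163 mm from the hinge axis, 78 mm from the knob's axis. The bar is aluminium, 30 mm wide, 150 to 168 mm above the counter.
- knob_grip (a point): Centre of the knob's grip on the screw's vertical axis, on the bar 85 mm from the hinge axis, 202 mm above the counter. Black plastic: an upright bar grip 44 mm long (this point's x), 14 mm wide (y), 183 to 215 mm above the counter, on a disc 39 mm across. z up; x points to a small white pointer at the disc's edge. It does not rise or sink. Any start angle.
- collar_top (a point): Point on the screw's axis, fixed to the bar, on top of the steel collar (54 mm across) under the knob, 176 mm above the counter. A short dark line on the collar starts under the knob's white pointer. Clockwise from above tightens: knob and collar turn together, against 0.05 to 0.08 N m, for 2.4 to 4.7 rad; how far differs each time and is found only by feel or by eye.
- cover_top (a point): Centre of the mouth at the cover's top, 134 mm above the counter. With the foot fully down, screw and collar give springily by some 0.15 rad, then stand still and the clutch lets the knob slip on, against a steady drag of 0.35 N m (over 0.2 stays when the turning pauses), its white pointer moving clockwise past the dark line. The slip stays when let go. Anticlockwise loosens.
- mug: Bystander: white mug, 76 mm across, 90 mm tall; origin at the centre of its underside.
- bottle: Bystander: clear bottle, 64 mm across, 200 mm tall; origin at the centre of its underside.
- glass: Bystander: drinking glass, 66 mm across, 100 mm tall; origin at the centre of its underside.
- teabox: Bystander: green box, 140 x 75 x 65 mm; origin at the centre of its underside.
Mind the look-alikes: they are no part of the job. Of the things that look like the cover, the middle-sized one is meant.

How it is judged (in metres and radians):
On the way, in this order (a step that is already met when the one before it is completed fails the run):
1. the bar is swung over the cover, the knob within 8 mm of over the middle of the mouth (horizontal distance between knob_grip and cover_seat below 0.008 m), for 0.2 s.
2. the clutch has slipped: the screw is tight and the knob's white pointer is at least 0.06 rad past the collar's dark line (horizontal distance between knob_grip and cover_seat below 0.008 m and horizontal distance between knob_c2 and collar_c1 above 0.0014 m and contact force between cover and anything else above 20 N), for 0.1 s.
At the end, for the whole second after the job is handed in: Bar closed (knob within 8 mm of over the middle of the mouth), cover within 6 mm of its seat and firmly clamped (contact forces on it sum to over 20 N), knob's white pointer 0.06 to 0.8 rad past the collar's dark line (one slip, less than an eighth of a turn) (all of step 2 and horizontal distance between knob_c2 and collar_c1 below 0.0181 m and distance between cover and cover_seat below 0.006 m); the robot touches nothing.
It fails at once if the knob is turned on past the first slip by more than 0.8 rad (an eighth of a turn) (horizontal distance between knob_c2 and collar_c1 above 0.0181 m).
It fails at once if a bystander is pushed more than 30 mm or tipped (distance of any of mug, bottle, glass, teabox from where it was at the start of the episode above 0.03 m or angle between any of mug, bottle, glass, teabox's own z axis and vertical above 0.4 rad).
It also fails if it takes over 72 s, if anything falls off the work surface, if the arm or the gripper's body presses on something with over 40 N, if the wrist force passes 120 N, or if a joint passes its speed limit or range.

## Working session

There is one attempt and no reset: what is moved stays moved. The work goes in short steps, Python scripts to look and compute and a tool call to move; the robot and the scene stay as the last step left them, time stands still between calls to the robot, and variables do not carry over. Pictures are saved under pics/ and viewed, and the job is handed in when it is done.

Besides the shell and the picture viewer there is one more tool, called after ">>>" by a JSON object that holds its "api" and its "payload", one argument or row to a line. apply_moves: Moves the arm, as the interface text tells. Its arguments: {"type":"object","properties":{"plan":{"type":"array","items":{"type":"object","properties":{"tx":{"type":"number"},"ty":{"type":"number"},"tz":{"type":"number"},"rx":{"type":"number"},"ry":{"type":"number"},"rz":{"type":"number"},"jaw":{"type":"number"}}}},"grip_force":{"type":"number"}},"required":["plan"]}

```bash
mkdir -p pics; ls; python3 - <<'E'
from rig import env
import cv2
for n in ("scene","top","wrist"):
    d=env.get_image(n); cv2.imwrite(f"pics/a_{n}.png",d["image"][:,:,::-1])
    print(n,d["intrinsics"].round(1).tolist(),d["world_from_camera"].round(4).tolist())
print(env.observe())
E
```

```text
pics
scene [[465.4, 0.0, 274.9], [0.0, 465.4, 210.0], [0.0, 0.0, 1.0]] [[-0.3774, -0.4841, 0.7894, 1.4247], [0.9257, -0.2202, 0.3075, 0.2865], [0.025, 0.8468, 0.5313, 0.7607], [0.0, 0.0, 0.0, 1.0]]
top [[517.8, 0.0, 283.4], [0.0, 517.8, 212.1], [0.0, 0.0, 1.0]] [[-0.0144, 0.9898, -0.1419, 0.3258], [-0.9999, -0.014, 0.0041, -0.0548], [0.002, 0.142, 0.9899, 1.5689], [0.0, 0.0, 0.0, 1.0]]
wrist [[336.2, 0.0, 284.9], [0.0, 336.2, 208.3], [0.0, 0.0, 1.0]] [[0.2749, 0.9262, 0.2579, 0.2167], [-0.9615, 0.2652, 0.0724, -0.5116], [-0.0014, -0.2679, 0.9634, 0.3731], [0.0, 0.0, 0.0, 1.0]]
{'time_s': 0.15, 'q': array([-8.63605583e+01,  2.18316310e+01,  7.43712430e+01,  1.87826234e-04,
        8.38593496e+01, -1.23341490e+01]), 'qvel': array([ 0.07509501, -0.08062746, -0.08022604, -0.00669109,  0.01982847,
        0.0248062 ]), 'joint_efforts': array([ 3.01234293e-03, -4.48622954e+01, -2.31342673e+01, -9.00154328e-05,
        3.82824917e-03, -1.48838279e-05]), 'position': array([ 0.15135604, -0.52853269,  0.23087904]), 'tool_rot': array([[ 9.61388748e-01,  2.75193879e-01, -6.56841436e-05],
       [ 2.75193786e-01, -9.61388166e-01,  1.08402216e-03],
       [ 2.35168304e-04, -1.06024257e-03, -9.99999410e-01]]), 'ft_force': array([-0.0780806 , -0.06933673, -0.59664586]), 'wrist_torque': array([ 0.03116454,  0.02900967, -0.00423649]), 'grip_width': 0.08495552992094901}
```

View pics/a_top.png

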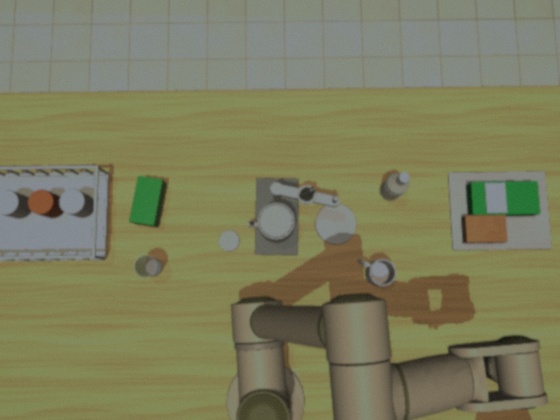

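View pics/a_scene.png

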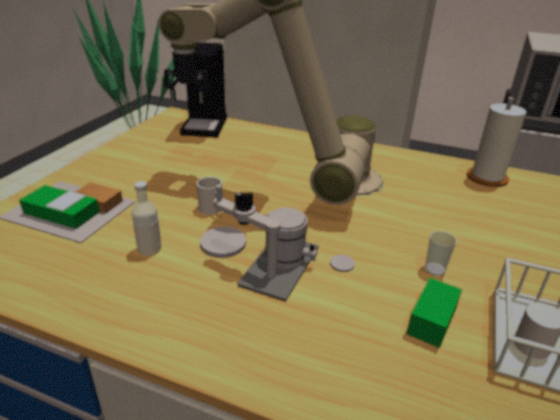

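View pics/a_wrist.png

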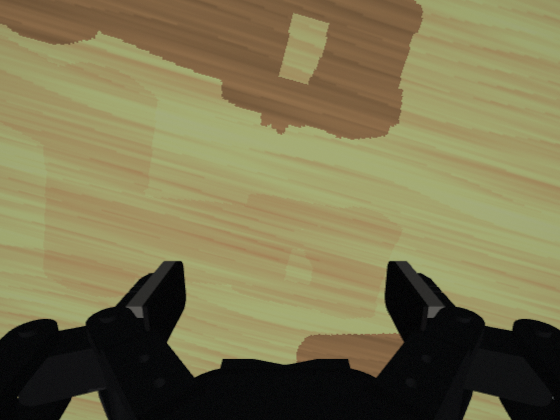

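The top view shows the filter at about (276,221), the knob at (307,194), the bar pin near (335,201) and the post near (276,188). Next I'll zoom in.

```bash
python3 - <<'E'
import cv2
im=cv2.imread("pics/a_top.png"); cv2.imwrite("pics/b_top.png",cv2.resize(im[165:265,225:365],None,fx=5.6,fy=5.6,interpolation=cv2.INTER_CUBIC))
im=cv2.imread("pics/a_scene.png"); cv2.imwrite("pics/b_scene.png",cv2.resize(im[175:300,185:335],None,fx=4.8,fy=4.8,interpolation=cv2.INTER_CUBIC))
E
cat > h.py <<'E'
import numpy as np
from rig import env
def ray(d,u,v):
    K=np.array(d["intrinsics"]);T=np.array(d["world_from_camera"])
    p=np.linalg.solve(K,[u,v,1.]); r=T[:3,:3]@np.array([p[0],-p[1],-p[2]])
    return T[:3,3],r
def onz(d,u,v,z):
    o,r=ray(d,u,v); return o+r*(z-o[2])/r[2]
def proj(d,P):
    K=np.array(d["intrinsics"]);T=np.array(d["world_from_camera"])
    c=T[:3,:3].T@(np.array(P)-T[:3,3]); q=K@np.array([c[0],-c[1],-c[2]]); return q[:2]/q[2]
E
```

```text
(no output)
```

View pics/b_top.png

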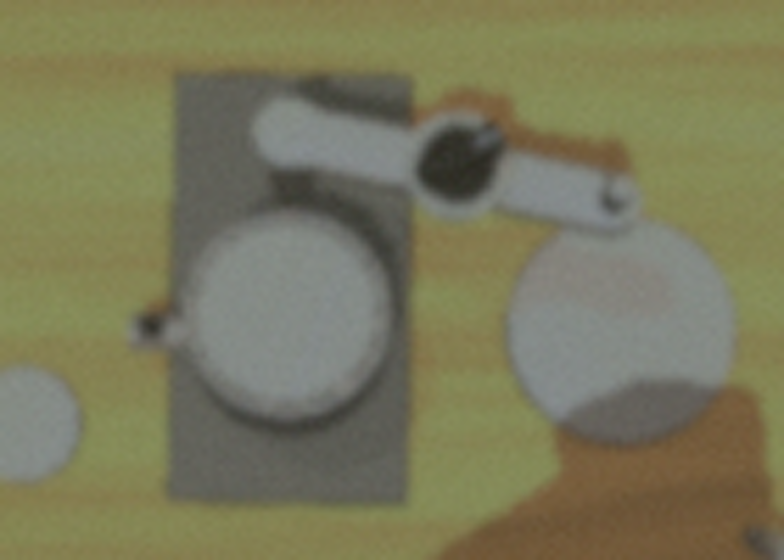

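View pics/b_scene.png

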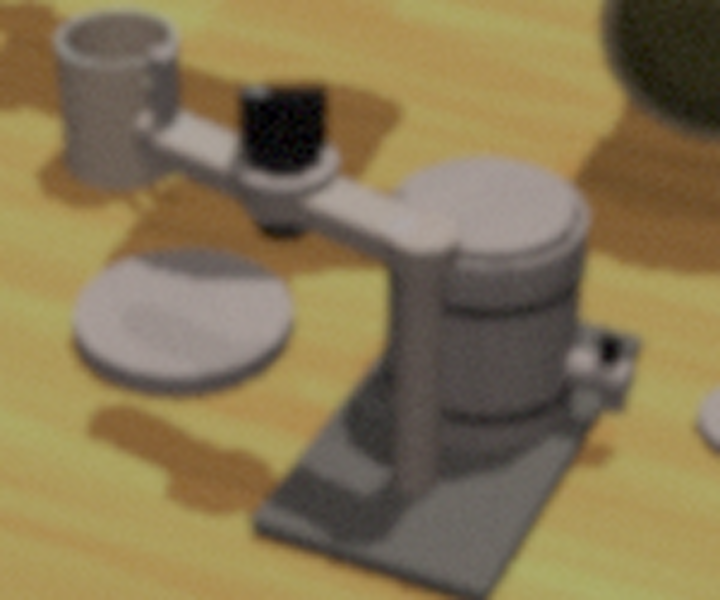

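```bash
python3 - <<'E'
from h import *
d=env.get_image("top")
f=lambda x,y,z:onz(d,x/5.6+225-.4,y/5.6+165-.4,z)
c=f(290,312,.134);p=f(614,197,.205);h=f(289,132,.168);k=f(458,163,.2);col=f(455,163,.176)
for n,x in zip("cover pin hinge knob collar".split(),(c,p,h,k,col)): print(n,x.round(4))
print(np.linalg.norm((p-h)[:2]),np.linalg.norm((k-h)[:2]),np.linalg.norm((c-h)[:2]))
a=lambda v:np.arctan2(v[1],v[0])
print("bar ang",a(k-h),a(p-h),"closed",a(c-h), "swing",a(c-h)-a(k-h))
m=f(490,130,.19);print("pointer",a(m-k))
for n,u,v,z in(("mug",379,271,.09),("bottle",396,185,.1),("glass",148,266,.05)):print(n,onz(d,u,v,z).round(3))
E
```

```text
cover [ 0.5087 -0.0406  0.134 ]
pin [ 0.5527 -0.1965  0.205 ]
hinge [ 0.5935 -0.0416  0.168 ]
knob [ 0.5711 -0.1227  0.2   ]
collar [ 0.5755 -0.1224  0.176 ]
0.16019911482871507 0.08414662984054519 0.08480680888555417
bar ang -1.8398081295046917 -1.8281002672279065 closed 3.1303217078963996 swing 4.970129837401092
pointer -0.7423018826233193
mug [ 0.365 -0.33   0.09 ]
bottle [ 0.611 -0.387  0.1  ]
glass [0.39  0.336 0.05 ]
```

>>> {"api": "apply_moves", "payload": {
  "plan": [
    {"tz":50},
    {"tx":402,"ty":332,"tz":80,"rz":1.03,"jaw":0.2},
    {"tx":402,"ty":332,"tz":80,"rz":1.03,"jaw":0.2},
    {"tx":402,"ty":332,"tz":80,"rz":1.03,"jaw":0.2},
    {"tx":402,"ty":332,"tz":80,"rz":1.03,"jaw":0.2},
    {"tx":402,"ty":332,"tz":80,"rz":1.03,"jaw":0.2},
    {"tx":402,"ty":332,"tz":80,"rz":1.03,"jaw":0.2},
    {"tx":402,"ty":332,"tz":80,"rz":1.03,"jaw":0.2},
    {"tx":402,"ty":332,"tz":80,"rz":1.03,"jaw":0.2},
    {"tx":402,"ty":332,"tz":80,"rz":1.03,"jaw":0.2},
    {"tx":402,"ty":332,"tz":80,"rz":1.03,"jaw":0.2},
    {"tx":402,"ty":332,"tz":80,"rz":1.03,"jaw":0.2}
  ]
}}

```text
validation failed for argument at $.pl...
```

>>> {"api": "apply_moves", "payload": {
  "plan": [
    {"tz":0},
    {"tz":0},
    {"tz":0}
  ]
}}

```text
validation failed for argument at $.pl...
```

```bash
python3 - <<'E'
from h import *
import cv2
d=env.get_image("wrist"); cv2.imwrite("pics/c_wrist.png",d["image"][:,:,::-1])
s=env.observe();print(s["position"],s["tool_rot"][:,1],s["grip_width"],s["q"],s["ft_force"])
for P in ((.5527,-.1965,.210),(.5711,-.1227,.215)): print(proj(d,P))
E
```

```text
[ 0.15135761 -0.5286195   0.23103848] [ 2.75206988e-01 -9.61384768e-01 -6.64148327e-04] 0.08535571551949636 [-8.63610202e+01  2.18232774e+01  7.43574656e+01  2.75253963e-04
  8.38582690e+01 -1.23354001e+01] [ 0.75709404  0.39875902 -0.11864254]
[-1197.79914206 -2881.40249638]
[-2548.86168476 -4650.28148077]
```

View pics/c_wrist.png

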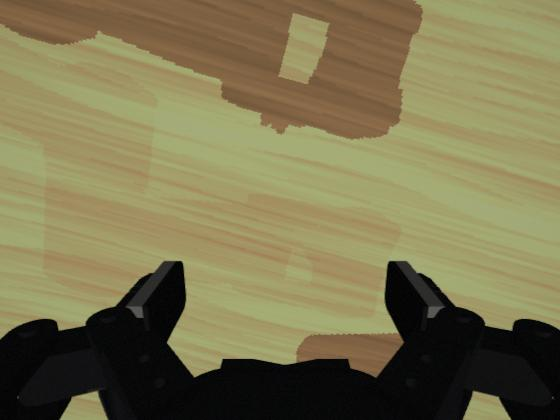

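Both calls were refused, so nothing moved. The rows probably need every key.

>>> {"api": "apply_moves", "payload": {
  "plan": [
    {"tx":0,"ty":0,"tz":50,"rx":0,"ry":0,"rz":0,"jaw":1}
  ],
  "grip_force": 40
}}

```text
time_s: 0.35
position: [0.1511, -0.5263, 0.2757]
tool_rot: [[0.961, 0.275, -0.001], [0.275, -0.961, 0.015], [0.003, -0.014, -1.0]]
ft_force: [-0.2, -0.4, 1.0]
grip_width: 0.0854
```

>>> {"api": "apply_moves", "payload": {
  "plan": [
    {"tx":402,"ty":330,"tz":35,"rx":0,"ry":0,"rz":1.03,"jaw":0.2},
    {"tx":402,"ty":330,"tz":35,"rx":0,"ry":0,"rz":1.03,"jaw":0.2},
    {"tx":402,"ty":330,"tz":35,"rx":0,"ry":0,"rz":1.03,"jaw":0.2},
    {"tx":402,"ty":330,"tz":35,"rx":0,"ry":0,"rz":1.03,"jaw":0.2},
    {"tx":402,"ty":330,"tz":35,"rx":0,"ry":0,"rz":1.03,"jaw":0.2},
    {"tx":402,"ty":330,"tz":35,"rx":0,"ry":0,"rz":1.03,"jaw":0.2},
    {"tx":402,"ty":330,"tz":35,"rx":0,"ry":0,"rz":1.03,"jaw":0.2},
    {"tx":402,"ty":330,"tz":35,"rx":0,"ry":0,"rz":1.03,"jaw":0.2},
    {"tx":402,"ty":330,"tz":35,"rx":0,"ry":0,"rz":1.03,"jaw":0.2},
    {"tx":402,"ty":330,"tz":35,"rx":0,"ry":0,"rz":1.03,"jaw":0.2},
    {"tx":402,"ty":330,"tz":35,"rx":0,"ry":0,"rz":1.03,"jaw":0.2},
    {"tx":402,"ty":330,"tz":35,"rx":0,"ry":0,"rz":1.03,"jaw":0.2}
  ]
}}

```text
time_s: 1.55
position: [0.5548, -0.1941, 0.3101]
tool_rot: [[0.255, 0.967, -0.013], [0.967, -0.255, 0.007], [0.004, -0.015, -1.0]]
ft_force: [0.2, -0.5, -0.7]
grip_width: 0.051
```

```bash
python3 - <<'E'
from h import *
import cv2
d=env.get_image("wrist"); cv2.imwrite("pics/c_wrist.png",d["image"][:,:,::-1])
s=env.observe();print(s["position"],s["tool_rot"],s["grip_width"],s["q"],s["ft_force"])
for P in ((.5527,-.1965,.210),(.5711,-.1227,.215)): print(proj(d,P))
E
```

```text
[ 0.55360275 -0.19548438  0.3101812 ] [[ 0.2570591   0.9662972  -0.01379669]
 [ 0.96639058 -0.25698514  0.00691993]
 [ 0.00314117 -0.01511182 -0.99988088]] 0.05150760444468532 [-3.09637898e+01  2.38971653e+01  5.81551656e+01 -6.75241926e-02
  9.88295285e+01 -1.60792949e+01] [-0.46122785 -0.34245614 -0.02402891]
[284.42184772 210.94262959]
[282.67332821 104.70537253]
```

View pics/c_wrist.png

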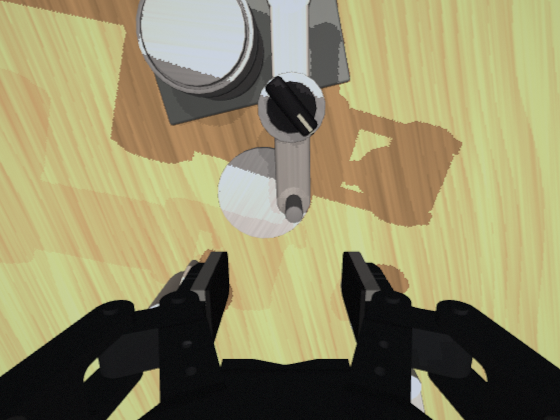

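The wrist view has the pin top at about (294,215) and the knob at (291,105), slightly right of my prediction. I'll recompute from these.

```bash
python3 - <<'E'
from h import *
d=env.get_image("wrist")
p=onz(d,294,215,.21);k=onz(d,291,105,.215);c=onz(d,193,33,.134);print(p,k,c)
print(np.linalg.norm(p-k),np.linalg.norm(k-c))
a=lambda v:np.arctan2(v[1],v[0])
print(a(k-p)-np.pi)
h=p+(k-p)/np.linalg.norm((k-p)[:2])*.163;print(h)
k=onz(d,291,105,.2)
print("pt",a(onz(d,305,125,.19)-onz(d,291,105,.19)))
E
```

```text
[ 0.55763374 -0.20278153  0.21      ] [ 0.57540198 -0.12574111  0.215     ] [ 0.50949645 -0.04415349  0.134     ]
0.07922081414996202 0.13251822216935483
-1.7974680204366276
[ 0.59426564 -0.04395111  0.22030825]
pt -1.1962443032833103
```

>>> {"api": "apply_moves", "payload": {
  "plan": [
    {"tx":3,"ty":-5.5,"tz":-40,"rx":-0.007,"ry":-0.014,"rz":0.02,"jaw":0.2},
    {"tx":3,"ty":-5.5,"tz":-80,"rx":-0.007,"ry":-0.014,"rz":0.02,"jaw":0.2},
    {"tx":3,"ty":-5.5,"tz":-110,"rx":-0.007,"ry":-0.014,"rz":0.02,"jaw":0.2},
    {"tx":3,"ty":-5.5,"tz":-130,"rx":-0.007,"ry":-0.014,"rz":0.02,"jaw":0.2},
    {"tx":3,"ty":-5.5,"tz":-130,"rx":-0.007,"ry":-0.014,"rz":0.02,"jaw":0.2},
    {"tx":3,"ty":-5.5,"tz":-130,"rx":-0.007,"ry":-0.014,"rz":0.02,"jaw":0.2}
  ]
}}

```text
time_s: 2.25
position: [0.5555, -0.2029, 0.1813]
tool_rot: [[0.241, 0.971, 0.001], [0.971, -0.241, -0.001], [-0.001, 0.001, -1.0]]
ft_force: [0.3, 0.2, -0.5]
grip_width: 0.0515
```

```bash
python3 - <<'E'
from h import *
import cv2
d=env.get_image("wrist"); cv2.imwrite("pics/d_wrist.png",d["image"][:,:,::-1])
s=env.observe();print(s["position"],s["tool_rot"],s["ft_force"])
E
```

```text
[ 0.55592332 -0.20282712  0.18187748] [[ 0.24034529  0.97068532  0.00203672]
 [ 0.97068688 -0.24034232 -0.00160028]
 [-0.00106386  0.00236164 -0.99999665]] [-0.51875077  0.24369968  0.03232919]
```

View pics/d_wrist.png

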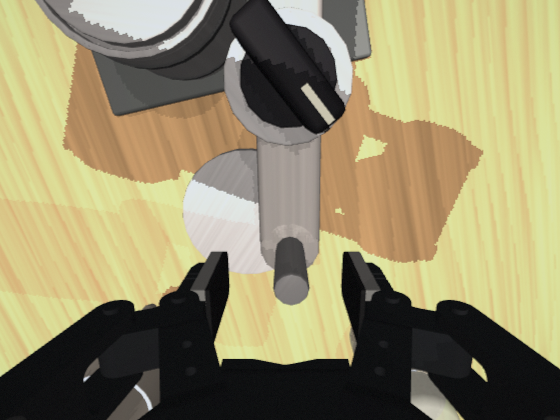

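The pin's top at (291,290) sits between the pads and is well centred. I'll close on it.

>>> {"api": "apply_moves", "payload": {
  "plan": [
    {"tx":0,"ty":0,"tz":0,"rx":0,"ry":0,"rz":0,"jaw":-1},
    {"tx":0,"ty":0,"tz":0,"rx":0,"ry":0,"rz":0,"jaw":-1},
    {"tx":0,"ty":0,"tz":0,"rx":0,"ry":0,"rz":0,"jaw":-1},
    {"tx":0,"ty":0,"tz":0,"rx":0,"ry":0,"rz":0,"jaw":-1},
    {"tx":0,"ty":0,"tz":0,"rx":0,"ry":0,"rz":0,"jaw":-1}
  ],
  "grip_force": 40
}}

```text
time_s: 2.8
position: [0.5562, -0.2032, 0.183]
tool_rot: [[0.24, 0.971, 0.004], [0.971, -0.24, -0.003], [-0.002, 0.004, -1.0]]
ft_force: [-0.8, -0.3, 6.5]
grip_width: 0.0131
```

```bash
python3 - <<'E'
from h import *
s=env.observe();p=s["position"];print(p,s["grip_width"],s["ft_force"],s["tool_rot"][:,1])
h=np.array([.594,-.0435])
v=p[:2]-h;print(np.linalg.norm(v),np.arctan2(v[1],v[0]))
a0=np.arctan2(v[1],v[0]);
r=np.linalg.norm(v)
for t in np.arange(0.12,1.45,.12): 
    w=h+r*np.array([np.cos(a0-t),np.sin(a0-t)])-p[:2]; print(round(t,2),(w*1000).round(1))
E
```

```text
[ 0.55624802 -0.203152    0.18298306] 0.013110348596193524 [-0.79984603 -0.34212153  6.49446582] [ 0.97069489 -0.24027618  0.00433367]
0.16405479116105964 -1.8029953915326433
0.12 [-18.8   5.7]
0.24 [-36.9  13.5]
0.36 [-53.8  23.5]
0.48 [-69.5  35.5]
0.6 [-83.6  49.2]
0.72 [-95.9  64.5]
0.84 [-106.3   81.2]
0.96 [-114.7   99. ]
1.08 [-120.8  117.7]
1.2 [-124.7  137. ]
1.32 [-126.3  156.6]
1.44 [-125.5  176.3]
```

>>> {"api": "apply_moves", "payload": {
  "plan": [
    {"tx":-19,"ty":5.5,"tz":0,"rx":0,"ry":0,"rz":-0.12,"jaw":-1},
    {"tx":-37,"ty":13.5,"tz":0,"rx":0,"ry":0,"rz":-0.24,"jaw":-1},
    {"tx":-54,"ty":23.5,"tz":0,"rx":0,"ry":0,"rz":-0.36,"jaw":-1},
    {"tx":-69.5,"ty":35.5,"tz":0,"rx":0,"ry":0,"rz":-0.48,"jaw":-1},
    {"tx":-83.5,"ty":49,"tz":0,"rx":0,"ry":0,"rz":-0.6,"jaw":-1},
    {"tx":-96,"ty":64.5,"tz":0,"rx":0,"ry":0,"rz":-0.72,"jaw":-1},
    {"tx":-106.5,"ty":81,"tz":0,"rx":0,"ry":0,"rz":-0.84,"jaw":-1},
    {"tx":-114.5,"ty":99,"tz":0,"rx":0,"ry":0,"rz":-0.96,"jaw":-1},
    {"tx":-114.5,"ty":99,"tz":0,"rx":0,"ry":0,"rz":-0.96,"jaw":-1}
  ]
}}

```text
time_s: 3.7
position: [0.4405, -0.1025, 0.183]
tool_rot: [[0.933, 0.361, -0.002], [0.36, -0.933, -0.004], [-0.003, 0.003, -1.0]]
ft_force: [-3.7, 0.7, 1.5]
grip_width: 0.013
```

```bash
python3 - <<'E'
from h import *
import cv2
d=env.get_image("top"); cv2.imwrite("pics/e_top.png",cv2.resize(d["image"][165:265,225:365,::-1],None,fx=5,fy=5,interpolation=cv2.INTER_CUBIC))
s=env.observe();p=s["position"];print(p,s["grip_width"],s["ft_force"],s["tool_rot"][:,1],s["q"])
h=np.array([.594,-.0435])
v=p[:2]-h;a0=np.arctan2(v[1],v[0]);r=np.linalg.norm(v);print(r,a0)
for t in (.1,.2,.28,.34,.38,.42,.46): 
    w=h+r*np.array([np.cos(a0-t),np.sin(a0-t)])-p[:2]; print(round(t,2),(w*1000).round(1))
E
```

```text
[ 0.44084324 -0.10342891  0.18300751] 0.012581283450216463 [-6.33172661  1.03512149  1.90950152] [ 0.36364386 -0.93153345  0.00292949] [-28.08282965  14.83922443  93.62151657  -0.28761142  71.55222285
  40.68428547]
0.16446418101786806 -2.7686162067548996
0.1 [-5.2 15.6]
0.2 [-8.9 31.6]
0.28 [-10.6  44.7]
0.34 [-11.2  54.5]
0.38 [-11.3  61.1]
0.42 [-11.1  67.7]
0.46 [-10.7  74.2]
```

View pics/e_top.png

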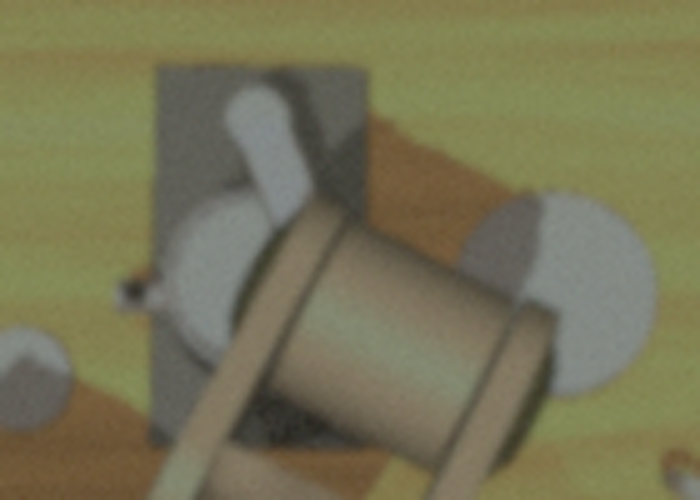

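The bar is following; its arm now points towards the canister. I'll continue, more slowly near the stop.

>>> {"api": "apply_moves", "payload": {
  "plan": [
    {"tx":-4.5,"ty":15.5,"tz":0,"rx":0,"ry":0,"rz":-0.1,"jaw":-1},
    {"tx":-8,"ty":31.5,"tz":0,"rx":0,"ry":0,"rz":-0.2,"jaw":-1},
    {"tx":-9.5,"ty":44.5,"tz":0,"rx":0,"ry":0,"rz":-0.28,"jaw":-1},
    {"tx":-10,"ty":50,"tz":0,"rx":0,"ry":0,"rz":-0.31,"jaw":-1},
    {"tx":-10,"ty":54.5,"tz":0,"rx":0,"ry":0,"rz":-0.34,"jaw":-1},
    {"tx":-10,"ty":54.5,"tz":0,"rx":0,"ry":0,"rz":-0.34,"jaw":-1},
    {"tx":-10,"ty":54.5,"tz":0,"rx":0,"ry":0,"rz":-0.34,"jaw":-1}
  ]
}}

```text
time_s: 4.45
position: [0.4288, -0.049, 0.1829]
tool_rot: [[0.999, 0.036, -0.01], [0.036, -0.999, -0.002], [-0.01, 0.002, -1.0]]
ft_force: [-15.3, 2.3, 10.3]
grip_width: 0.0127
```

>>> {"api": "apply_moves", "payload": {
  "plan": [
    {"tx":-1,"ty":2,"tz":0,"rx":0,"ry":0,"rz":-0.01,"jaw":-1},
    {"tx":-1,"ty":4,"tz":0,"rx":0,"ry":0,"rz":-0.02,"jaw":-1},
    {"tx":-1,"ty":4,"tz":0,"rx":0,"ry":0,"rz":-0.02,"jaw":-1}
  ]
}}

```text
time_s: 4.75
position: [0.4286, -0.0455, 0.1831]
tool_rot: [[1.0, 0.017, -0.009], [0.017, -1.0, -0.003], [-0.009, 0.002, -1.0]]
ft_force: [1.1, -2.5, 0.6]
grip_width: 0.0125
```

>>> {"api": "apply_moves", "payload": {
  "plan": [
    {"tx":0,"ty":2,"tz":0,"rx":0,"ry":0,"rz":-0.01,"jaw":-1},
    {"tx":0,"ty":4,"tz":0,"rx":0,"ry":0,"rz":-0.02,"jaw":-1},
    {"tx":0,"ty":4,"tz":0,"rx":0,"ry":0,"rz":-0.02,"jaw":-1}
  ]
}}

```text
time_s: 5.05
position: [0.4286, -0.0413, 0.183]
tool_rot: [[1.0, -0.003, -0.009], [-0.003, -1.0, -0.002], [-0.009, 0.002, -1.0]]
ft_force: [-1.7, -1.2, 0.6]
grip_width: 0.0127
```

>>> {"api": "apply_moves", "payload": {
  "plan": [
    {"tx":0,"ty":2,"tz":0,"rx":0,"ry":0,"rz":-0.01,"jaw":-1},
    {"tx":0,"ty":4,"tz":0,"rx":0,"ry":0,"rz":-0.02,"jaw":-1},
    {"tx":0,"ty":4,"tz":0,"rx":0,"ry":0,"rz":-0.02,"jaw":-1}
  ]
}}

```text
time_s: 5.35
position: [0.4286, -0.037, 0.183]
tool_rot: [[1.0, -0.023, -0.009], [-0.023, -1.0, -0.002], [-0.009, 0.002, -1.0]]
ft_force: [-1.1, -1.7, 0.2]
grip_width: 0.0127
```

>>> {"api": "apply_moves", "payload": {
  "plan": [
    {"tx":0,"ty":2,"tz":0,"rx":0,"ry":0,"rz":-0.01,"jaw":-1},
    {"tx":0,"ty":4,"tz":0,"rx":0,"ry":0,"rz":-0.02,"jaw":-1},
    {"tx":0,"ty":4,"tz":0,"rx":0,"ry":0,"rz":-0.02,"jaw":-1}
  ]
}}

```text
time_s: 5.65
position: [0.4287, -0.0361, 0.1831]
tool_rot: [[0.999, -0.044, -0.01], [-0.044, -0.999, -0.009], [-0.009, 0.01, -1.0]]
ft_force: [-4.6, -23.0, -2.5]
grip_width: 0.0123
```

```bash
python3 - <<'E'
from h import *
import cv2
d=env.get_image("scene"); cv2.imwrite("pics/f_scene.png",cv2.resize(d["image"][150:300,185:335,::-1],None,fx=4,fy=4,interpolation=cv2.INTER_CUBIC))
d=env.get_image("wrist"); cv2.imwrite("pics/f_wrist.png",d["image"][:,:,::-1])
E
```

```text
(no output)
```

View pics/f_scene.png

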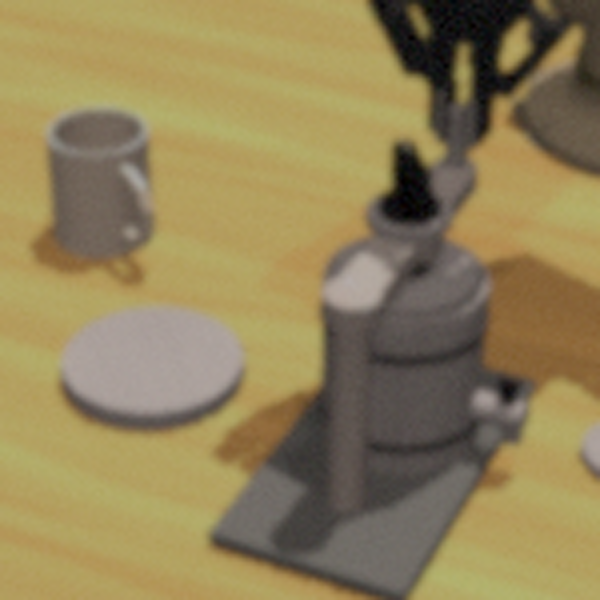

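View pics/f_wrist.png

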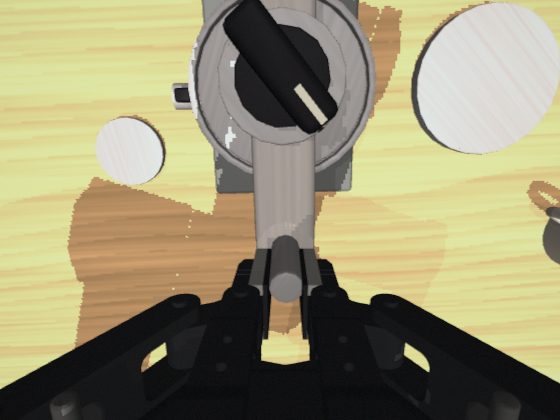

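The wrist view shows the knob over the cover's middle, and the reaction reached 23 N, so the bar is at its stop. I'll ease off, release and rise.

>>> {"api": "apply_moves", "payload": {
  "plan": [
    {"tx":0,"ty":0,"tz":0,"rx":0,"ry":0,"rz":0,"jaw":0.2},
    {"tx":0,"ty":0,"tz":0,"rx":0,"ry":0,"rz":0,"jaw":0.2},
    {"tx":0,"ty":0,"tz":0,"rx":0,"ry":0,"rz":0,"jaw":0.2},
    {"tx":0,"ty":0,"tz":0,"rx":0,"ry":0,"rz":0,"jaw":0.2},
    {"tx":0,"ty":0,"tz":40,"rx":-0.008,"ry":-0.01,"rz":0,"jaw":0.2},
    {"tx":10,"ty":0,"tz":80,"rx":-0.008,"ry":-0.01,"rz":0,"jaw":0.2},
    {"tx":10,"ty":0,"tz":110,"rx":-0.008,"ry":-0.01,"rz":0,"jaw":0.2},
    {"tx":10,"ty":0,"tz":110,"rx":-0.008,"ry":-0.01,"rz":0,"jaw":0.2},
    {"tx":10,"ty":0,"tz":110,"rx":-0.008,"ry":-0.01,"rz":0,"jaw":0.2}
  ]
}}

```text
time_s: 6.65
position: [0.4385, -0.0358, 0.2929]
tool_rot: [[0.999, -0.044, 0.001], [-0.044, -0.999, -0.017], [0.001, 0.017, -1.0]]
ft_force: [0.1, 0.9, -0.1]
grip_width: 0.0512
```

```bash
python3 - <<'E'
from h import *
import cv2
d=env.get_image("wrist"); cv2.imwrite("pics/g_wrist.png",d["image"][:,:,::-1])
s=env.observe();print(s["position"],s["tool_rot"],s["ft_force"],s["q"])
E
```

```text
[ 0.43825634 -0.03577668  0.29220353] [[ 9.99045600e-01 -4.36693731e-02 -9.35771452e-04]
 [-4.36788010e-02 -9.98914666e-01 -1.61756666e-02]
 [-2.28374606e-04  1.62011020e-02 -9.99868727e-01]] [ 0.13260262 -0.2873005  -0.43941758] [-19.6250453    8.09883423  83.40543633  -0.89142682  88.23513448
  72.90368444]
```

View pics/g_wrist.png

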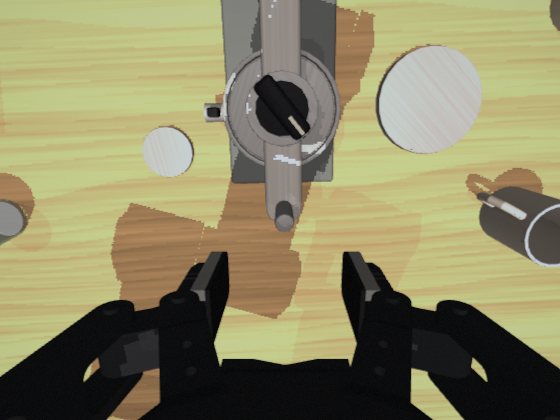

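```bash
python3 - <<'E'
from h import *
import cv2
d=env.get_image("wrist");im=d["image"]
hsv=im[60:155,220:345].max(2)
m=(hsv<40).astype(np.uint8)
n,l,st,ce=cv2.connectedComponentsWithStats(m);i=1+st[1:,4].argmax();print(st[i],ce[i]+[220,60])
r=cv2.minAreaRect(np.argwhere(l==i)[:,::-1].astype(np.float32));print(r)
crop=cv2.resize(im[50:240,200:370,::-1],None,fx=3.1,fy=3.1,interpolation=cv2.INTER_CUBIC);cv2.imwrite("pics/g2.png",crop)
a=lambda v:np.degrees(np.arctan2(v[1],v[0]))
print("pin",onz(d,285,223,.21),"cover",onz(d,281,108,.134),"knob",onz(d,282,107,.215))
E
```

```text
[  34   14   56   65 2438] [280.77891715 105.84782609]
((61.655887603759766, 46.02647018432617), (66.11238098144531, 52.07692337036133), 85.60128784179688)
pin [ 0.43287833 -0.03853191  0.21      ] cover [ 0.51162419 -0.03980883  0.134     ] knob [ 0.51075139 -0.03999112  0.215     ]
```

View pics/g2.png

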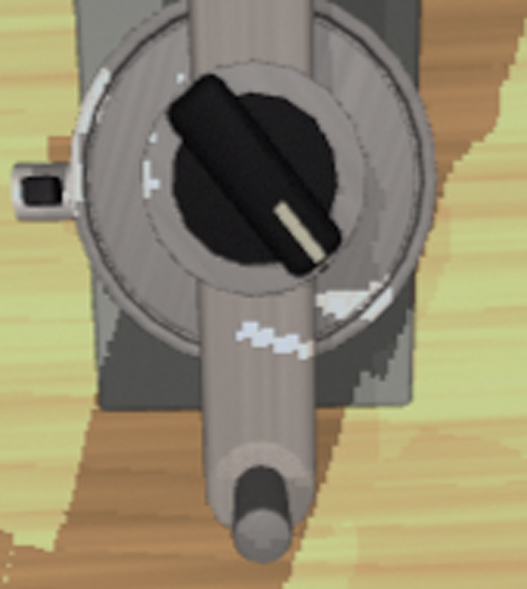

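```bash
python3 - <<'E'
from h import *
d=env.get_image("wrist")
f=lambda x,y,z:onz(d,x/3.1+200-.3,y/3.1+50-.3,z)
a=lambda v:np.degrees(np.arctan2(v[1],v[0]))
A=f(195,95,.215);B=f(320,257,.215);print(A,B,(A+B)/2,np.linalg.norm(A-B),"theta",a(B-A))
# edges
print(a(f(300,278,.215)-f(170,112,.215)),a(f(340,240,.215)-f(217,75,.215)))
th=a(B-A)
for psi in (th+90,th-90,th+270): print("psi",psi,"q6",-4.4-psi)
E
```

```text
[ 0.52670937 -0.02888312  0.215     ] [ 0.49440818 -0.0526063   0.215     ] [ 0.51055878 -0.04074471  0.215     ] 0.0400768812088514 theta -143.70507093205313
-143.63735561993252 -144.33459873399084
psi -53.70507093205313 q6 49.305070932053134
psi -233.70507093205313 q6 229.30507093205313
psi 126.29492906794687 q6 -130.69492906794687
```

>>> {"api": "apply_moves", "payload": {
  "plan": [
    {"tx":36,"ty":-2,"tz":0,"rx":0.016,"ry":0,"rz":0,"jaw":0.2},
    {"tx":72,"ty":-4,"tz":0,"rx":0.016,"ry":0,"rz":0,"jaw":0.2},
    {"tx":72,"ty":-4,"tz":0,"rx":0.016,"ry":0,"rz":0,"jaw":0.2}
  ]
}}

```text
time_s: 7.1
position: [0.5126, -0.0403, 0.2897]
tool_rot: [[0.999, -0.044, -0.005], [-0.044, -0.999, 0.001], [-0.005, -0.001, -1.0]]
ft_force: [-0.7, -0.6, -0.5]
grip_width: 0.0511
```

>>> {"api": "apply_moves", "payload": {
  "plan": [
    {"tx":0,"ty":0,"tz":0,"rx":0,"ry":0,"rz":0.14,"jaw":0.2},
    {"tx":0,"ty":0,"tz":0,"rx":0,"ry":0,"rz":0.28,"jaw":0.2},
    {"tx":0,"ty":0,"tz":0,"rx":0,"ry":0,"rz":0.42,"jaw":0.2},
    {"tx":0,"ty":0,"tz":0,"rx":0,"ry":0,"rz":0.56,"jaw":0.2},
    {"tx":0,"ty":0,"tz":0,"rx":0,"ry":0,"rz":0.7,"jaw":0.2},
    {"tx":0,"ty":0,"tz":0,"rx":0,"ry":0,"rz":0.84,"jaw":0.2},
    {"tx":0,"ty":0,"tz":0,"rx":0,"ry":0,"rz":0.98,"jaw":0.2},
    {"tx":0,"ty":0,"tz":0,"rx":0,"ry":0,"rz":1.12,"jaw":0.2},
    {"tx":0,"ty":0,"tz":0,"rx":0,"ry":0,"rz":1.27,"jaw":0.2}
  ]
}}

```text
time_s: 8.0
position: [0.5118, -0.0401, 0.2889]
tool_rot: [[0.332, 0.943, -0.004], [0.943, -0.332, -0.003], [-0.005, -0.003, -1.0]]
ft_force: [0.2, 0.7, -0.5]
grip_width: 0.0513
```

>>> {"api": "apply_moves", "payload": {
  "plan": [
    {"tx":0,"ty":0,"tz":0,"rx":0,"ry":0,"rz":0.14,"jaw":0.2},
    {"tx":0,"ty":0,"tz":0,"rx":0,"ry":0,"rz":0.28,"jaw":0.2},
    {"tx":0,"ty":0,"tz":0,"rx":0,"ry":0,"rz":0.42,"jaw":0.2},
    {"tx":0,"ty":0,"tz":0,"rx":0,"ry":0,"rz":0.56,"jaw":0.2},
    {"tx":0,"ty":0,"tz":0,"rx":0,"ry":0,"rz":0.7,"jaw":0.2},
    {"tx":0,"ty":0,"tz":0,"rx":0,"ry":0,"rz":0.84,"jaw":0.2},
    {"tx":0,"ty":0,"tz":0,"rx":0,"ry":0,"rz":0.98,"jaw":0.2},
    {"tx":0,"ty":0,"tz":0,"rx":0,"ry":0,"rz":1.12,"jaw":0.2},
    {"tx":0,"ty":0,"tz":0,"rx":0,"ry":0,"rz":1.27,"jaw":0.2}
  ]
}}

```text
time_s: 8.9
position: [0.5111, -0.0399, 0.2881]
tool_rot: [[-0.806, 0.592, 0.0], [0.592, 0.806, -0.004], [-0.003, -0.003, -1.0]]
ft_force: [-0.0, 1.0, 1.1]
grip_width: 0.0514
```

>>> {"api": "apply_moves", "payload": {
  "plan": [
    {"tx":0,"ty":0,"tz":0,"rx":0,"ry":0,"rz":0.14,"jaw":0.2},
    {"tx":0,"ty":0,"tz":0,"rx":0,"ry":0,"rz":0.28,"jaw":0.2},
    {"tx":0,"ty":0,"tz":0,"rx":0,"ry":0,"rz":0.42,"jaw":0.2},
    {"tx":0,"ty":0,"tz":0,"rx":0,"ry":0,"rz":0.56,"jaw":0.2},
    {"tx":0,"ty":0,"tz":0,"rx":0,"ry":0,"rz":0.7,"jaw":0.2},
    {"tx":0,"ty":0,"tz":0,"rx":0,"ry":0,"rz":0.84,"jaw":0.2},
    {"tx":0,"ty":0,"tz":0,"rx":0,"ry":0,"rz":0.98,"jaw":0.2},
    {"tx":0,"ty":0,"tz":0,"rx":0,"ry":0,"rz":1.12,"jaw":0.2},
    {"tx":0,"ty":0,"tz":0,"rx":0,"ry":0,"rz":1.27,"jaw":0.2},
    {"tx":0,"ty":0,"tz":0,"rx":0,"ry":0,"rz":1.27,"jaw":0.2},
    {"tx":0,"ty":0,"tz":0,"rx":0,"ry":0,"rz":1.27,"jaw":0.2}
  ]
}}

```text
time_s: 10.0
position: [0.5107, -0.0398, 0.2876]
tool_rot: [[-0.807, -0.591, 0.003], [-0.591, 0.807, -0.001], [-0.002, -0.003, -1.0]]
ft_force: [0.3, -0.9, -0.6]
grip_width: 0.0511
```

```bash
python3 - <<'E'
from h import *
import cv2
d=env.get_image("wrist"); cv2.imwrite("pics/i_wrist.png",d["image"][:,:,::-1])
s=env.observe();print(s["position"],s["tool_rot"],s["q"]);print(np.degrees(np.arctan2(s["tool_rot"][1,1],s["tool_rot"][0,1])))
E
```

```text
[ 0.51082199 -0.03984583  0.28773117] [[-8.06344203e-01 -5.91435877e-01  3.55388023e-03]
 [-5.91441962e-01  8.06347064e-01 -9.04629614e-04]
 [-2.33063048e-03 -2.83135674e-03 -9.99993276e-01]] [-1.77240714e+01  1.58344017e+01  7.39354312e+01  1.26182057e-02
  9.00204302e+01 -1.43983370e+02]
126.25913717753467
```

View pics/i_wrist.png

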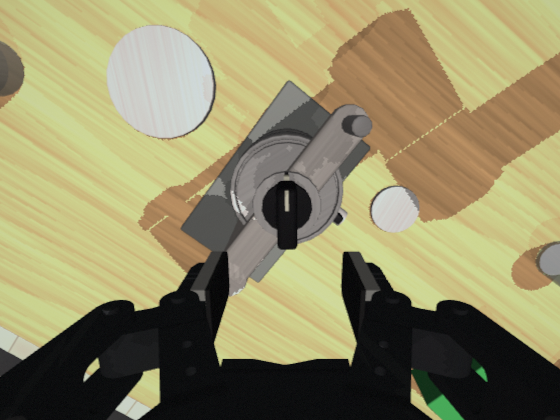

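```bash
python3 - <<'E'
from h import *
import cv2
d=env.get_image("wrist");im=d["image"]
print(proj(d,(.5108,-.0398,.215)),proj(d,(.5108,-.0398,.176)))
cv2.imwrite("pics/i2.png",cv2.resize(im[150:270,220:360,::-1],None,fx=5,fy=5,interpolation=cv2.INTER_CUBIC))
E
```

```text
[287.20560059 220.91529027] [287.00921786 205.62789771]
```

View pics/i2.png

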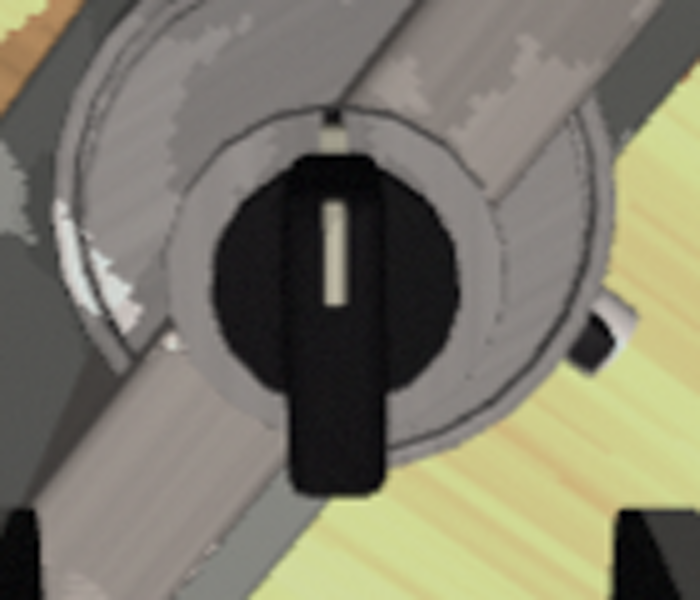

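>>> {"api": "apply_moves", "payload": {
  "plan": [
    {"tx":-1,"ty":-0.5,"tz":-40,"rx":0,"ry":0,"rz":0,"jaw":0.2},
    {"tx":-1,"ty":-0.5,"tz":-75,"rx":0,"ry":0,"rz":0,"jaw":0.2},
    {"tx":-1,"ty":-0.5,"tz":-100,"rx":0,"ry":0,"rz":0,"jaw":0.2},
    {"tx":-1,"ty":-0.5,"tz":-100,"rx":0,"ry":0,"rz":0,"jaw":0.2},
    {"tx":-1,"ty":-0.5,"tz":-100,"rx":0,"ry":0,"rz":0,"jaw":0.2}
  ]
}}

```text
time_s: 10.6
position: [0.5102, -0.0405, 0.1886]
tool_rot: [[-0.807, -0.591, 0.004], [-0.591, 0.807, -0.001], [-0.003, -0.003, -1.0]]
ft_force: [0.8, 0.1, 0.8]
grip_width: 0.0511
```

>>> {"api": "apply_moves", "payload": {
  "plan": [
    {"tx":0,"ty":0,"tz":0,"rx":0,"ry":0,"rz":0,"jaw":-1},
    {"tx":0,"ty":0,"tz":0,"rx":0,"ry":0,"rz":0,"jaw":-1},
    {"tx":0,"ty":0,"tz":0,"rx":0,"ry":0,"rz":0,"jaw":-1},
    {"tx":0,"ty":0,"tz":0,"rx":0,"ry":0,"rz":0,"jaw":-1},
    {"tx":0,"ty":0,"tz":0,"rx":0,"ry":0,"rz":0,"jaw":-1}
  ],
  "grip_force": 50
}}

```text
time_s: 11.1
position: [0.5101, -0.0403, 0.19]
tool_rot: [[-0.807, -0.591, 0.005], [-0.591, 0.807, -0.001], [-0.003, -0.004, -1.0]]
ft_force: [-4.3, 0.8, 6.7]
grip_width: 0.013
```

```bash
python3 - <<'E'
from h import *
import cv2
d=env.get_image("wrist"); cv2.imwrite("pics/j_wrist.png",d["image"][:,:,::-1])
s=env.observe();print(s["position"],s["wrist_torque"],s["ft_force"],s["grip_width"],s["q"])
E
```

```text
[ 0.51013478 -0.04032491  0.18993392] [0.22061989 0.66539053 0.00970877] [-3.47863443  0.75884287  7.24049669] 0.013263233974153084 [-1.78011469e+01  1.99049908e+01  8.46188020e+01  1.40967306e-02
  7.51606636e+01 -1.44045126e+02]
```

View pics/j_wrist.png

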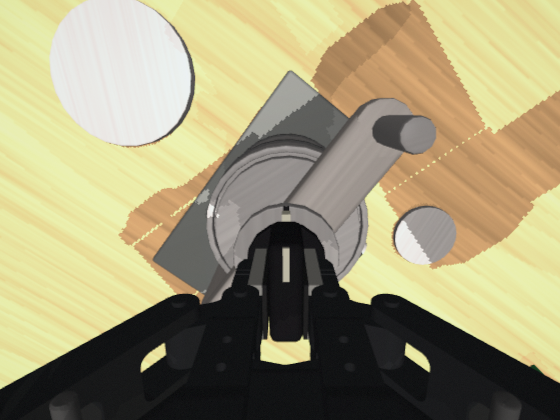

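The knob is held, and the white pointer and dark line both show at (286,210). I'll turn clockwise and watch the torque.

>>> {"api": "apply_moves", "payload": {
  "plan": [
    {"tx":0,"ty":0,"tz":0,"rx":0,"ry":0,"rz":-0.1,"jaw":-1},
    {"tx":0,"ty":0,"tz":0,"rx":0,"ry":0,"rz":-0.2,"jaw":-1},
    {"tx":0,"ty":0,"tz":0,"rx":0,"ry":0,"rz":-0.3,"jaw":-1},
    {"tx":0,"ty":0,"tz":0,"rx":0,"ry":0,"rz":-0.4,"jaw":-1},
    {"tx":0,"ty":0,"tz":0,"rx":0,"ry":0,"rz":-0.5,"jaw":-1},
    {"tx":0,"ty":0,"tz":0,"rx":0,"ry":0,"rz":-0.6,"jaw":-1},
    {"tx":0,"ty":0,"tz":0,"rx":0,"ry":0,"rz":-0.7,"jaw":-1},
    {"tx":0,"ty":0,"tz":0,"rx":0,"ry":0,"rz":-0.8,"jaw":-1}
  ]
}}

```text
time_s: 11.95
position: [0.5096, -0.0396, 0.1901]
tool_rot: [[-0.985, 0.171, 0.002], [0.171, 0.985, -0.003], [-0.002, -0.003, -1.0]]
ft_force: [-1.9, 3.8, 0.2]
grip_width: 0.0136
```

```bash
cat > look.py <<'E'
import sys
from h import *
import cv2
s=env.observe();y=s["tool_rot"][:,1];print("yaw",np.arctan2(y[1],y[0]).round(3),s["position"].round(4),"tq",s["wrist_torque"].round(3),"F",s["ft_force"].round(1),s["grip_width"].round(4),"q6",s["q"][5].round(1))
if len(sys.argv)>1:
    d=env.get_image("wrist"); cv2.imwrite(f"pics/{sys.argv[1]}.png",cv2.resize(d["image"][150:350,180:400,::-1],None,fx=3,fy=3,interpolation=cv2.INTER_CUBIC))
E
python3 look.py k1
```

```text
Traceback (most recent call last):
  File "look.py", line 4, in <module>
    s=env.observe();y=s["tool_rot"][:,1];print("yaw",np.arctan2(y[1],y[0]).round(3),s["position"].round(4),"tq",s["wrist_torque"].round(3),"F",s["ft_force"].round(1),s["grip_width"].round(4),"q6",s["q"][5].round(1))
                                                                                                                                                                      ^^^^^^^^^^^^^^^^^^^^^
AttributeError: 'float' object has no attribute 'round'
```

```bash
sed -i 's/s\["grip_width"\].round(4)/round(s["grip_width"],4)/' look.py
python3 look.py k1
```

```text
yaw 1.399 [ 0.5096 -0.0396  0.1901] tq [0.644 0.323 0.066] F [-1.9  3.8  0.2] 0.0136 q6 -97.8
```

View pics/k1.png

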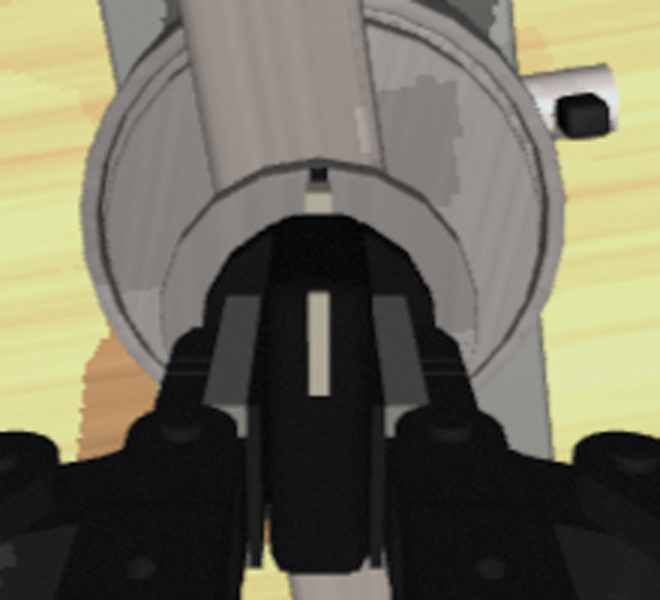

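Torque is 0.066 N m, the free-turning level, and the pointer at (318,200) is still on the dark line. I'll keep turning.

>>> {"api": "apply_moves", "payload": {
  "plan": [
    {"tx":0,"ty":0,"tz":0,"rx":0,"ry":0,"rz":-0.1,"jaw":-1},
    {"tx":0,"ty":0,"tz":0,"rx":0,"ry":0,"rz":-0.2,"jaw":-1},
    {"tx":0,"ty":0,"tz":0,"rx":0,"ry":0,"rz":-0.3,"jaw":-1},
    {"tx":0,"ty":0,"tz":0,"rx":0,"ry":0,"rz":-0.4,"jaw":-1},
    {"tx":0,"ty":0,"tz":0,"rx":0,"ry":0,"rz":-0.5,"jaw":-1},
    {"tx":0,"ty":0,"tz":0,"rx":0,"ry":0,"rz":-0.6,"jaw":-1},
    {"tx":0,"ty":0,"tz":0,"rx":0,"ry":0,"rz":-0.7,"jaw":-1},
    {"tx":0,"ty":0,"tz":0,"rx":0,"ry":0,"rz":-0.8,"jaw":-1},
    {"tx":0,"ty":0,"tz":0,"rx":0,"ry":0,"rz":-0.9,"jaw":-1},
    {"tx":0,"ty":0,"tz":0,"rx":0,"ry":0,"rz":-1.0,"jaw":-1},
    {"tx":0,"ty":0,"tz":0,"rx":0,"ry":0,"rz":-1.1,"jaw":-1},
    {"tx":0,"ty":0,"tz":0,"rx":0,"ry":0,"rz":-1.2,"jaw":-1}
  ]
}}

```text
time_s: 13.2
position: [0.51, -0.0386, 0.1902]
tool_rot: [[-0.192, 0.981, -0.001], [0.981, 0.192, -0.001], [-0.001, -0.002, -1.0]]
ft_force: [2.5, 5.3, -3.7]
grip_width: 0.013
```

```bash
python3 look.py k2
```

```text
yaw 0.193 [ 0.51   -0.0386  0.1902] tq [ 1.035 -0.508  0.047] F [ 2.5  5.3 -3.7] 0.013 q6 -28.6
```

View pics/k2.png

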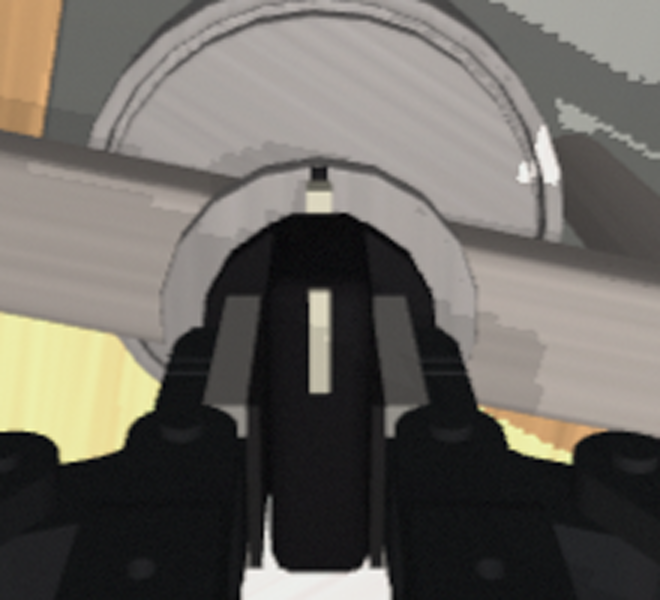

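>>> {"api": "apply_moves", "payload": {
  "plan": [
    {"tx":0,"ty":0,"tz":0,"rx":0,"ry":0,"rz":-0.06,"jaw":-1},
    {"tx":0,"ty":0,"tz":0,"rx":0,"ry":0,"rz":-0.12,"jaw":-1},
    {"tx":0,"ty":0,"tz":0,"rx":0,"ry":0,"rz":-0.18,"jaw":-1},
    {"tx":0,"ty":0,"tz":0,"rx":0,"ry":0,"rz":-0.24,"jaw":-1},
    {"tx":0,"ty":0,"tz":0,"rx":0,"ry":0,"rz":-0.3,"jaw":-1},
    {"tx":0,"ty":0,"tz":0,"rx":0,"ry":0,"rz":-0.36,"jaw":-1},
    {"tx":0,"ty":0,"tz":0,"rx":0,"ry":0,"rz":-0.4,"jaw":-1}
  ]
}}

```text
time_s: 13.95
position: [0.5105, -0.0383, 0.1903]
tool_rot: [[0.211, 0.977, -0.0], [0.977, -0.211, 0.0], [0.0, -0.0, -1.0]]
ft_force: [3.2, 2.6, -4.4]
grip_width: 0.0129
```

```bash
python3 look.py
```

```text
yaw -0.213 [ 0.5105 -0.0383  0.1903] tq [ 0.437 -0.464  0.151] F [ 3.2  2.6 -4.4] 0.0129 q6 -5.4
```

```bash
python3 look.py k3
```

```text
yaw -0.213 [ 0.5105 -0.0383  0.1903] tq [ 0.437 -0.464  0.151] F [ 3.2  2.6 -4.4] 0.0129 q6 -5.4
```

View pics/k3.png

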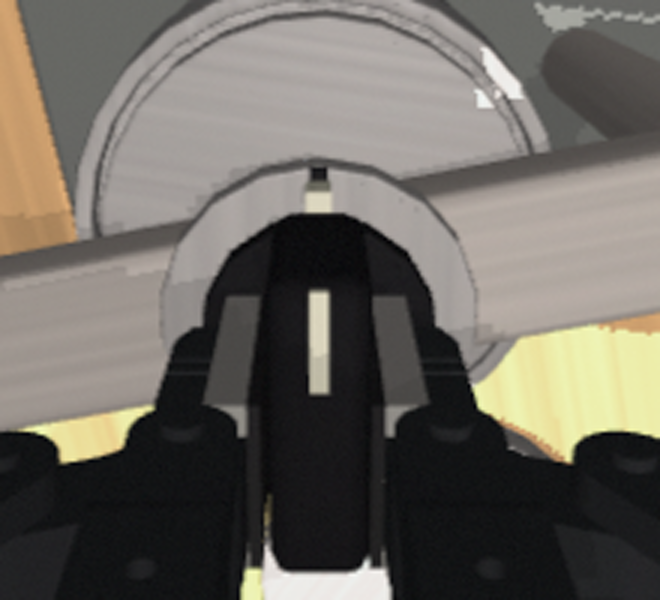

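The pointer is still on the line and the torque is 0.15 N m, perhaps because the foot has reached the cover. I'll go on in smaller steps.

>>> {"api": "apply_moves", "payload": {
  "plan": [
    {"tx":0,"ty":0,"tz":0,"rx":0,"ry":0,"rz":-0.04,"jaw":-1},
    {"tx":0,"ty":0,"tz":0,"rx":0,"ry":0,"rz":-0.08,"jaw":-1},
    {"tx":0,"ty":0,"tz":0,"rx":0,"ry":0,"rz":-0.12,"jaw":-1},
    {"tx":0,"ty":0,"tz":0,"rx":0,"ry":0,"rz":-0.16,"jaw":-1},
    {"tx":0,"ty":0,"tz":0,"rx":0,"ry":0,"rz":-0.2,"jaw":-1}
  ]
}}

```text
time_s: 14.5
position: [0.5108, -0.0383, 0.1903]
tool_rot: [[0.402, 0.916, 0.0], [0.916, -0.402, 0.001], [0.001, 0.0, -1.0]]
ft_force: [2.3, 1.1, -4.1]
grip_width: 0.0127
```

```bash
python3 look.py k4
```

```text
yaw -0.413 [ 0.5108 -0.0383  0.1903] tq [ 0.299 -0.352  0.107] F [ 2.3  1.1 -4.1] 0.0127 q6 6.1
```

>>> {"api": "apply_moves", "payload": {
  "plan": [
    {"tx":0,"ty":0,"tz":0,"rx":0,"ry":0,"rz":-0.06,"jaw":-1},
    {"tx":0,"ty":0,"tz":0,"rx":0,"ry":0,"rz":-0.12,"jaw":-1},
    {"tx":0,"ty":0,"tz":0,"rx":0,"ry":0,"rz":-0.18,"jaw":-1},
    {"tx":0,"ty":0,"tz":0,"rx":0,"ry":0,"rz":-0.24,"jaw":-1},
    {"tx":0,"ty":0,"tz":0,"rx":0,"ry":0,"rz":-0.3,"jaw":-1}
  ]
}}

```text
time_s: 15.05
position: [0.5111, -0.0383, 0.1903]
tool_rot: [[0.656, 0.755, 0.001], [0.755, -0.656, 0.0], [0.001, 0.001, -1.0]]
ft_force: [2.3, 1.6, -3.9]
grip_width: 0.0134
```

```bash
python3 look.py k5
```

```text
yaw -0.715 [ 0.5111 -0.0383  0.1903] tq [ 0.254 -0.437 -0.003] F [ 2.3  1.6 -3.9] 0.0134 q6 23.4
```

View pics/k5.png

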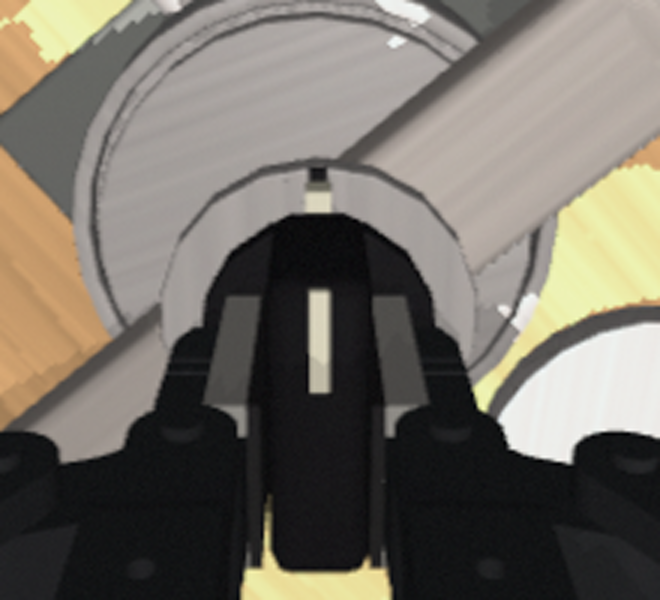

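>>> {"api": "apply_moves", "payload": {
  "plan": [
    {"tx":0,"ty":0,"tz":0,"rx":0,"ry":0,"rz":-0.06,"jaw":-1},
    {"tx":0,"ty":0,"tz":0,"rx":0,"ry":0,"rz":-0.12,"jaw":-1},
    {"tx":0,"ty":0,"tz":0,"rx":0,"ry":0,"rz":-0.18,"jaw":-1},
    {"tx":0,"ty":0,"tz":0,"rx":0,"ry":0,"rz":-0.24,"jaw":-1},
    {"tx":0,"ty":0,"tz":0,"rx":0,"ry":0,"rz":-0.3,"jaw":-1}
  ],
  "grip_force": 80
}}

```text
time_s: 15.6
position: [0.5114, -0.0385, 0.1905]
tool_rot: [[0.851, 0.526, 0.002], [0.526, -0.851, -0.0], [0.002, 0.002, -1.0]]
ft_force: [2.1, 0.3, -4.5]
grip_width: 0.0121
```

```bash
python3 look.py
```

```text
yaw -1.017 [ 0.5114 -0.0385  0.1905] tq [ 0.134 -0.441  0.079] F [ 2.1  0.3 -4.5] 0.0121 q6 40.7
```

>>> {"api": "apply_moves", "payload": {
  "plan": [
    {"tx":0,"ty":0,"tz":0,"rx":0,"ry":0,"rz":-0.06,"jaw":-1},
    {"tx":0,"ty":0,"tz":0,"rx":0,"ry":0,"rz":-0.12,"jaw":-1},
    {"tx":0,"ty":0,"tz":0,"rx":0,"ry":0,"rz":-0.18,"jaw":-1},
    {"tx":0,"ty":0,"tz":0,"rx":0,"ry":0,"rz":-0.24,"jaw":-1},
    {"tx":0,"ty":0,"tz":0,"rx":0,"ry":0,"rz":-0.3,"jaw":-1}
  ]
}}

```text
time_s: 16.1
position: [0.5117, -0.0387, 0.1905]
tool_rot: [[0.968, 0.252, 0.003], [0.252, -0.968, -0.001], [0.002, 0.002, -1.0]]
ft_force: [2.9, -0.1, -5.0]
grip_width: 0.0126
```

```bash
python3 look.py
```

```text
yaw -1.316 [ 0.5117 -0.0387  0.1905] tq [ 0.009 -0.429  0.076] F [ 2.9 -0.1 -5. ] 0.0126 q6 57.9
```

>>> {"api": "apply_moves", "payload": {
  "plan": [
    {"tx":0,"ty":0,"tz":0,"rx":0,"ry":0,"rz":-0.06,"jaw":-1},
    {"tx":0,"ty":0,"tz":0,"rx":0,"ry":0,"rz":-0.12,"jaw":-1},
    {"tx":0,"ty":0,"tz":0,"rx":0,"ry":0,"rz":-0.18,"jaw":-1},
    {"tx":0,"ty":0,"tz":0,"rx":0,"ry":0,"rz":-0.24,"jaw":-1},
    {"tx":0,"ty":0,"tz":0,"rx":0,"ry":0,"rz":-0.3,"jaw":-1}
  ]
}}

```text
time_s: 16.6
position: [0.5119, -0.039, 0.1905]
tool_rot: [[0.999, -0.044, 0.003], [-0.044, -0.999, -0.003], [0.003, 0.003, -1.0]]
ft_force: [1.9, -0.6, -5.5]
grip_width: 0.0126
```

```bash
python3 look.py
```

```text
yaw -1.615 [ 0.5119 -0.039   0.1905] tq [-0.035 -0.332  0.363] F [ 1.9 -0.6 -5.5] 0.0126 q6 75.0
```

Torque has jumped to 0.36 N m, so I'll check by eye.

```bash
python3 look.py k6; python3 look.py
```

```text
yaw -1.615 [ 0.5119 -0.039   0.1905] tq [-0.035 -0.332  0.363] F [ 1.9 -0.6 -5.5] 0.0126 q6 75.0
yaw -1.618 [ 0.5118 -0.039   0.1905] tq [-0.043 -0.373  0.277] F [ 2.7 -1.2 -4. ] 0.012 q6 75.2
```

View pics/k6.png

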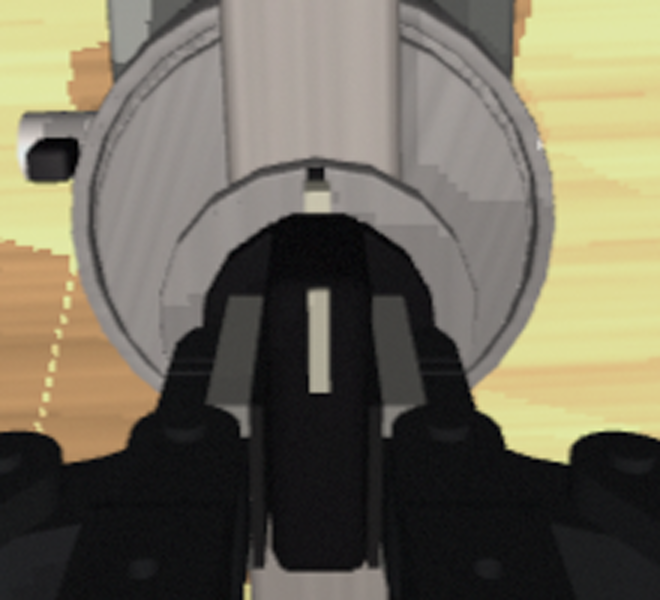

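The line at (316,175) is only about 2 px from the pointer, so the slip is just starting. I'll turn about 0.3 rad more.

>>> {"api": "apply_moves", "payload": {
  "plan": [
    {"tx":0,"ty":0,"tz":0,"rx":0,"ry":0,"rz":-0.05,"jaw":-1},
    {"tx":0,"ty":0,"tz":0,"rx":0,"ry":0,"rz":-0.1,"jaw":-1},
    {"tx":0,"ty":0,"tz":0,"rx":0,"ry":0,"rz":-0.15,"jaw":-1},
    {"tx":0,"ty":0,"tz":0,"rx":0,"ry":0,"rz":-0.2,"jaw":-1},
    {"tx":0,"ty":0,"tz":0,"rx":0,"ry":0,"rz":-0.25,"jaw":-1},
    {"tx":0,"ty":0,"tz":0,"rx":0,"ry":0,"rz":-0.25,"jaw":-1}
  ]
}}

```text
time_s: 17.25
position: [0.5119, -0.0393, 0.1905]
tool_rot: [[0.957, -0.29, 0.002], [-0.29, -0.957, -0.004], [0.003, 0.003, -1.0]]
ft_force: [1.3, -1.5, -4.5]
grip_width: 0.0122
```

```bash
python3 look.py k7
```

```text
yaw -1.865 [ 0.5119 -0.0393  0.1905] tq [-0.098 -0.277  0.301] F [ 1.3 -1.5 -4.5] 0.0122 q6 89.4
```

View pics/k7.png

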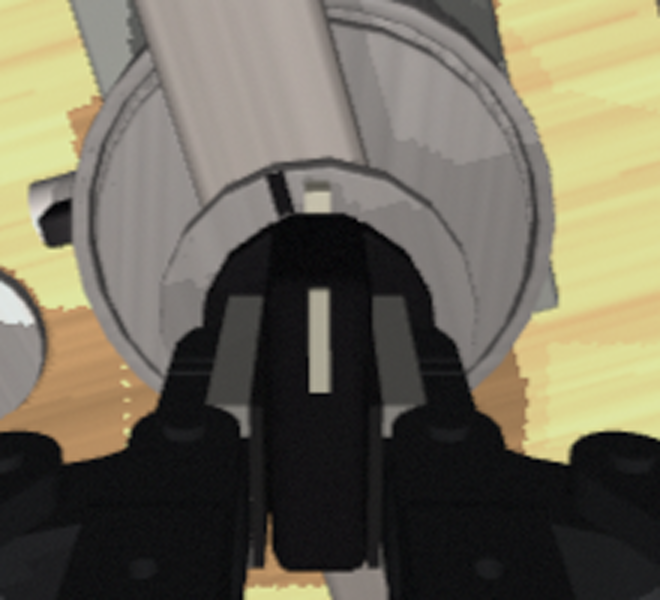

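The line at (280,190) now trails the pointer by about 0.25 rad, and the torque holds at 0.30 N m. I'll release and rise.

>>> {"api": "apply_moves", "payload": {
  "plan": [
    {"tx":0,"ty":0,"tz":0,"rx":0,"ry":0,"rz":0,"jaw":0.2},
    {"tx":0,"ty":0,"tz":0,"rx":0,"ry":0,"rz":0,"jaw":0.2},
    {"tx":0,"ty":0,"tz":0,"rx":0,"ry":0,"rz":0,"jaw":0.2},
    {"tx":0,"ty":0,"tz":0,"rx":0,"ry":0,"rz":0,"jaw":0.2},
    {"tx":0,"ty":0,"tz":0,"rx":0,"ry":0,"rz":0,"jaw":0.2},
    {"tx":0,"ty":0,"tz":30,"rx":0,"ry":0,"rz":0,"jaw":0.2},
    {"tx":0,"ty":0,"tz":70,"rx":0,"ry":0,"rz":0,"jaw":0.2},
    {"tx":0,"ty":0,"tz":110,"rx":0,"ry":0,"rz":0,"jaw":0.2},
    {"tx":0,"ty":0,"tz":110,"rx":0,"ry":0,"rz":0,"jaw":0.2},
    {"tx":0,"ty":0,"tz":110,"rx":0,"ry":0,"rz":0,"jaw":0.2}
  ]
}}

```text
time_s: 18.3
position: [0.5119, -0.0392, 0.3008]
tool_rot: [[0.957, -0.289, 0.003], [-0.289, -0.957, -0.004], [0.004, 0.003, -1.0]]
ft_force: [-0.1, -0.2, -1.4]
grip_width: 0.0511
```

```bash
python3 look.py k8; python3 - <<'E'
from h import *
import cv2
d=env.get_image("scene"); cv2.imwrite("pics/k8s.png",d["image"][:,:,::-1])
E
```

```text
yaw -1.864 [ 0.5119 -0.0392  0.3008] tq [-0.052  0.004  0.002] F [-0.1 -0.2 -1.4] 0.0511 q6 89.3
```

View pics/k8.png

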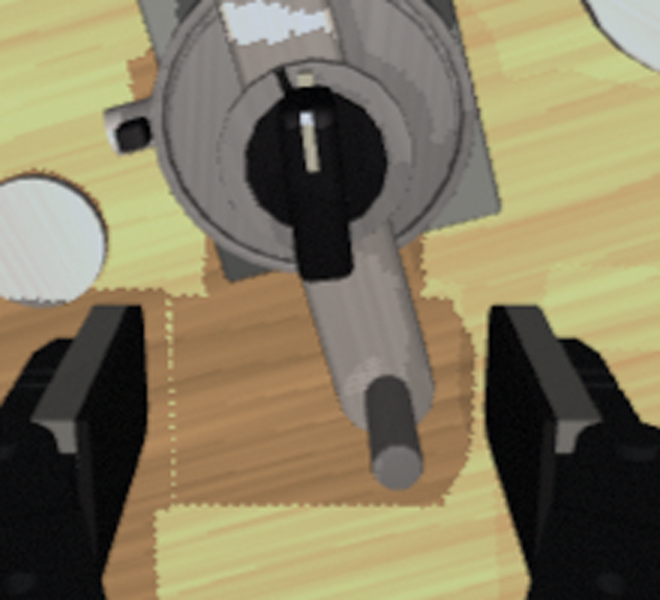

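View pics/k8s.png

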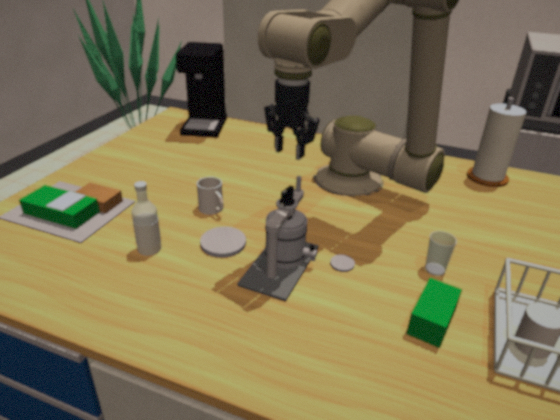

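The dark line at (283,80) trails the pointer at (305,78), about 0.25 rad of slip, so it stayed after release. The bar is over the cover, the gripper is clear and the bystanders haven't moved. I'll hand in.

```bash
python3 -c "
from rig import env
print(env.close_job())"
```

```text
the job is handed in; nothing more can be done
None
```

The filter is closed: the bar is over the cover at its stop, the knob has slipped once, and I've handed the job in at about 18 s of the 72 s allowed. No verdict was reported.

- **Bar:** I pinched the pin and swung the bar about 1.35 rad clockwise until it met its stop, where the reaction reached 23 N. In the wrist picture the knob sits over the middle of the mouth to within about 2 mm.
- **Knob:** I turned it clockwise in one grip. Torque stayed around 0.07 N m on the way, apart from one brief reading of 0.15. It jumped to 0.36 N m after about 3.8 rad, and I turned 0.25 rad more.
- **Last checks:** With the gripper open and about 85 mm above the knob, the white pointer is about 0.25 rad past the dark line, within the 0.06 to 0.8 allowed. The wrist force was near zero. The mug, bottle, glass and tea box looked unmoved.
- **Not confirmed:** On release the knob sprang back slightly, by roughly 0.07 rad. The pointer kept its lead over the line, so I took this as the springy give. I could not measure the clamping force on the cover directly.
- **Refused calls:** My first two move calls were refused because the rows lacked some keys. The arm did not move on either.

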